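# Press the valve lifters home in firing order

### The arm

A 6-joint arm with a two-finger parallel gripper is mounted at the origin on the work surface. World frame = base frame: x ahead of the robot, y to its left, z up, the work surface at z = 0. Lengths are in m, angles in rad, forces in N, time in s.
With the tool pointing down it reaches from about 0.225 to 0.875 m from the base axis. Payload 3.4 kg.
Tool frame: the origin (TCP) lies midway between the tips of the shut fingers; the grasp point (between the pads) lies 19 mm behind it (manip.grasp_offset is the distance from the TCP to the grasp point, in m); x points along the fingers, y is the direction in which the jaws open and shut, and the axes are right-handed (so a half turn about x gives the same grasp; the last joint's range is limited). The gripper opens to 85 mm and grips with 20 to 120 N. Pads are 22 mm wide; open, the fingers measure 114 mm over their backs; the gripper's body (76 mm by 85 mm) begins 54 mm behind the grasp point. The pads swing forward as they close: fully open they stand 13 mm farther back than shut.
Start: joints at [1.137, 0.276, 1.505, -0, 1.361, -0.121], TCP at [0.177, 0.547, 0.231] pointing down, gripper open.
Joint ranges: [-2.89, 2.89], [-0.75, 2.08], [0.22, 2.7], [-1.18, 4.32], [0.11, 2.71], [-2.7, 2.7]. Speed limits (rad/s): [2.57, 2.57, 3.14, 3.14, 3.14, 3.14].

### API

Orientations are given as a unit quaternion [w, x, y, z].
In Python, from rig import manip gives the robot as it stands.
- The arm moves only by the shell command python3 -m creep 'ROWS' [OPENING] [FORCE]. ROWS is a JSON object of lists of equal length, an entry for each row: "delta_pos": the shift along the tool's x, y, z in cm, a list of three; "dr": the turn, a rotation vector about the tool's x, y, z in rad, a list of three. In form: {"delta_pos": [[dx, dy, dz], ...], "dr": [[rx, ry, rz], ...]}. A call has 1 to 10 rows; each row is the pose to reach, as a shift and turn from the pose commanded when the call began, along the tool's axes at that moment; what a row does not reach only later rows make up. A row lasts 1/10 s, in which the tool goes at most 50 mm and 8.59 degrees, less where a joint would pass 70% of its speed; a pose out of reach is approached as far as the arm can. A call with a gripper value outside its range is refused whole. OPENING is the opening, from -1 (shut) to 1 (fully open), set as the call begins (- or left out, the last holds). The fingers move at their own pace and stop on an object; FORCE is the grip in N (left out, the last holds). Time passes only in rows, so rows that repeat a pose let the fingers close. It gives the time, the measured TCP pose, the force and the opening at its end, in the units of the state.
- manip.get_state(): the state, without advancing time (a new reading comes with each control period).
- manip.get_image(name): name is "scene" or "top" or "wrist"; returns a dict with "pixels" (400x640x3 uint8, blue, green, red), "depth" (400x640 float32, m along the optical axis (not along the pixel's ray), 0 where there is no reading), "intrinsics" (3x3 intrinsics, pixels), "k1" (the pictures are not rectified: a ray, as slopes to the right and down, at radius r is drawn at 1 + k1 r^2 times it, then the intrinsics apply), "rvec" (rotation vector, rad) and "tvec" (3), from world to camera coordinates, as OpenCV has them. Camera axes: x right, y down, z forward; pixel columns grow to the right and rows downward; lengths in m; the calibration is good to about 2 mm. A picture is of the moment at which its call begins.
- manip.sign_off(): hands the job in, once; it reports no verdict.
The state is a dict: "clock": time; "qpos": joint angles; "qd": joint speeds; "effort": joint torques, N m; "position": TCP position; "ee_rot": TCP orientation; "contact_force": force on the tool from outside, world axes, zero at the start; "moment": the same for the moment, N m; "width": finger opening in m.
Only numpy, scipy, OpenCV 4.12 (cv2) and the standard library are available. Lean on these libraries where they do the work, as an engineer would, in place of code of your own. Each camera call takes 0.05 s, during which the arm holds its last target. There are 200 camera calls.

### The job

On the cylinder head, press the four raised valve lifters down with a fingertip, gently and one at a time, each until it stops fully home, in the firing order 1-3-4-2, where cylinder 1 is the one nearest the open chain slot in the deck. Just push them: do not pull a lifter up, and do not disturb the loose parts and tools lying on and around the head.

Things in the scene. Friction and masses are not known exactly. Their poses are not given: they have to be found in the camera images.
- head: Aluminium cylinder head fixed to the bench on two wooden battens, at any yaw. Origin on the bench (z = 0); own z up, x along the lifter rows to the chain end, y to the intake side. Flat deck 100 mm above the bench, x -150 to +181 mm, 150 mm wide; battens 190 mm wide. Raised intake lifters, 28 mm across, at x = +96, +32, -32, -96 mm (cylinders 1 to 4), y = +30 mm.
- chain_slot (a point): Centre of the mouth, level with the deck, of the rectangular chain slot, 30 x 90 mm and 74 mm deep, that marks the end of cylinder 1. The other end of the head has a round water outlet, 36 mm across, sticking out 35 mm sideways below the deck.
- exhaust_row (a point): Middle of the other row, level with the deck (head's own x = 0, y = -30 mm): four like lifters, beside the raised ones and 60 mm from them, already home and fixed, their tops 6 mm above the deck. Nothing to do there.
- lifter1_top (a point): Centre of the flat top of the intake lifter of cylinder 1, nearest the chain slot: a steel cylinder 28 mm across. It moves only straight down and up: 13 to 15 mm above the deck at the start, 6 mm above it when home.
- lifter1 (a joint): How far lifter 1 is pressed in, m, growing downwards: 0 to 0.002 at the start, 0.009 fully home on its seat. It slides against steady friction of about 4 N and stays where it is left; home, it meets the valve spring: from 6 N on the top yields 1 mm per 4 N (up to 6 mm) and comes back when let go; pulled up it goes negative.
- lifter2_top (a point): Centre of the flat top of the intake lifter of cylinder 2, second from the chain slot: a steel cylinder 28 mm across. It moves only straight down and up: 13 to 15 mm above the deck at the start, 6 mm above it when home.
- lifter2 (a joint): How far lifter 2 is pressed in, m, growing downwards: 0 to 0.002 at the start, 0.009 fully home on its seat. It slides against steady friction of about 4 N and stays where it is left; home, it meets the valve spring: from 6 N on the top yields 1 mm per 4 N (up to 6 mm) and comes back when let go; pulled up it goes negative.
- lifter3_top (a point): Centre of the flat top of the intake lifter of cylinder 3, third from the chain slot: a steel cylinder 28 mm across. It moves only straight down and up: 13 to 15 mm above the deck at the start, 6 mm above it when home.
- lifter3 (a joint): How far lifter 3 is pressed in, m, growing downwards: 0 to 0.002 at the start, 0.009 fully home on its seat. It slides against steady friction of about 4 N and stays where it is left; home, it meets the valve spring: from 6 N on the top yields 1 mm per 4 N (up to 6 mm) and comes back when let go; pulled up it goes negative.
- lifter4_top (a point): Centre of the flat top of the intake lifter of cylinder 4, farthest from the chain slot, nearest the water outlet: a steel cylinder 28 mm across. It moves only straight down and up: 13 to 15 mm above the deck at the start, 6 mm above it when home.
- lifter4 (a joint): How far lifter 4 is pressed in, m, growing downwards: 0 to 0.002 at the start, 0.009 fully home on its seat. It slides against steady friction of about 4 N and stays where it is left; home, it meets the valve spring: from 6 N on the top yields 1 mm per 4 N (up to 6 mm) and comes back when let go; pulled up it goes negative.
- cap: Loose cam bearing cap, a small aluminium bridge 16 x 38 x 19 mm lying on the head's deck in the exhaust row; origin at the centre of its underside. Not part of the job: leave it where it is.
- socket: Loose steel socket, 22 mm across, 28 mm tall, standing on the head's deck in the corner of the water-outlet end on the exhaust side; origin at the centre of its underside. Not part of the job: leave it where it is.
- spare: Loose spare lifter, steel cylinder 28 mm across, 30 mm tall, standing on the bench beside the intake side of the head; origin at the centre of its underside. Not part of the job: leave it where it is.
- wrench: Loose steel wrench 160 mm long, lying on the bench along the exhaust side of the head; origin under its middle. Not part of the job: leave it where it is.
- oil: Loose black oil bottle, 68 mm across, 190 mm tall, standing on the bench to the robot's left; origin at the centre of its underside. Not part of the job: leave it where it is.
- tin: Loose tin, 74 mm across, 100 mm tall, standing on the bench to the robot's right; origin at the centre of its underside. Not part of the job: leave it where it is.
- driver: Loose screwdriver 200 mm long lying on the bench to the robot's left; origin under its middle. Not part of the job: leave it where it is.
Not all that is in view belongs to the job. Of the things shaped like the cap, the aluminium one is meant.

How it is judged:
By the outcome, as a careful person would: the job done as asked, in the order asked, and still so for the second after the job is handed in, with the robot touching nothing.
It also fails if it takes over 42 s, if anything falls off the work surface, if the arm or the gripper's body presses on something with over 40 N, if the wrist force passes 120 N, or if a joint passes its speed limit or range.

## Working session

There is one attempt and no reset: what is moved stays moved. The work goes in short steps, Python scripts to look and compute and a shell command to move; the robot and the scene stay as the last step left them, time stands still between calls to the robot, and variables do not carry over. Pictures are saved under pics/ and viewed, about 8 in all and at most 12, crops included, and the job is handed in when it is done.

```bash
mkdir -p pics; ls
python3 - <<'E'
from rig import manip
import cv2,numpy as np
for n in("top","scene"):
    d=manip.get_image(n);cv2.imwrite(f"pics/{n}0.png",d["pixels"]);np.savez(f"{n}0.npz",**d)
    print(n,d["intrinsics"],d["k1"],d["rvec"],d["tvec"])
print(manip.get_state())
E
```

```text
pics
top [[391.16048068   0.         314.12943457]
 [  0.         391.16048068 197.87160579]
 [  0.           0.           1.        ]] -0.09684189214379216 [ 2.09246392 -2.14491137  0.17784809] [0.01795916 0.56150791 1.3799547 ]
scene [[372.42493446   0.         319.98962624]
 [  0.         372.42493446 197.74995722]
 [  0.           0.           1.        ]] 0.017771516961424226 [ 2.2541235   1.09291699 -0.3649428 ] [-0.35573938 -0.29342724  1.36285801]
{'clock': 0.1, 'qpos': array([ 1.13701928e+00,  2.76545222e-01,  1.50602375e+00,  1.89317620e-06,
        1.36071876e+00, -1.21003539e-01]), 'qd': array([-0.00122323, -0.00195772, -0.00427275, -0.00129521, -0.00075826,
        0.00237888]), 'effort': array([ 1.48421415e-03, -4.17696118e+01, -2.46405172e+01, -1.15347048e-04,
        5.71684606e-03,  3.62072996e-06]), 'position': array([0.17672809, 0.54665831, 0.23051168]), 'ee_rot': array([ 0.69831258,  0.10955582,  0.69864207, -0.11070825]), 'contact_force': array([-0.61740484,  0.58444873, -0.24988256]), 'moment': array([-0.04161221, -0.01840069,  0.02059287]), 'width': 0.08483992282141235}
```

View pics/top0.png

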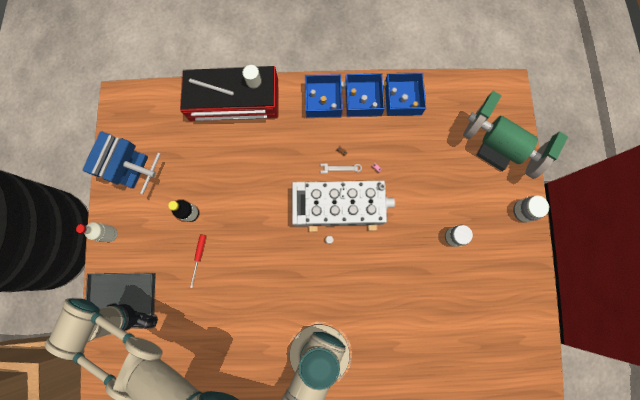

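View pics/scene0.png

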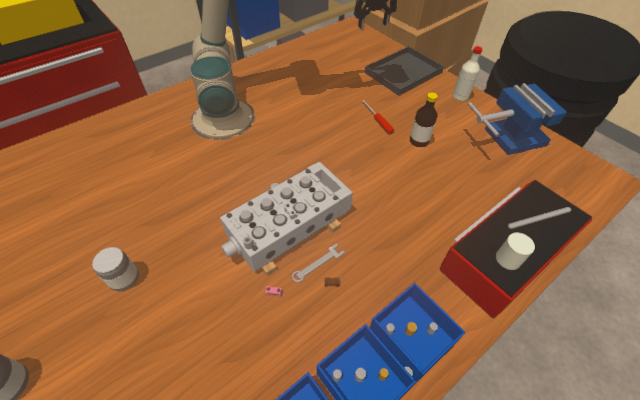

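The top view shows the head at (340,203): chain slot at its left end (300,203), water outlet at right (390,203), and the raised row apparently the lower one, with the spare lifter at (329,240). The scene view agrees. I'll measure it next.

```bash
cat > h.py <<'E'
import cv2,numpy as np
def ray_plane(d,uv,z):
    K=d["intrinsics"];k=float(d["k1"]);R=cv2.Rodrigues(np.array(d["rvec"]))[0];t=np.array(d["tvec"]).ravel()
    p=cv2.undistortPoints(np.array(uv,float).reshape(-1,1,2),K,np.array([k,0,0,0.])).reshape(-1,2)
    # 'drawn at 1+k1 r^2 times the ray' = OpenCV's k1
    D=np.c_[p,np.ones(len(p))]@R; C=-R.T@t
    return C+D*((np.asarray(z)-C[2])/D[:,2])[:,None]
def project(d,P):
    return cv2.projectPoints(np.array(P,float).reshape(-1,1,3),np.array(d["rvec"]),np.array(d["tvec"]),d["intrinsics"],np.array([float(d["k1"]),0,0,0.]))[0].reshape(-1,2)
E
python3 - <<'E'
from h import *
d=dict(np.load("top0.npz"));im=d["pixels"]
c=im[165:260,280:410];cv2.imwrite("pics/topc.png",cv2.resize(c,None,fx=6,fy=6,interpolation=cv2.INTER_CUBIC))
hsv=cv2.cvtColor(im,cv2.COLOR_BGR2HSV);m=((hsv[...,1]<60)).astype(np.uint8);m[:170]=0;m[240:]=0;m[:,:285]=0;m[:,400:]=0
n,l,s,ce=cv2.connectedComponentsWithStats(m);i=1+np.argmax(s[1:,4]);print(s[i])
mm=cv2.morphologyEx((l==i).astype(np.uint8),cv2.MORPH_OPEN,np.ones((15,15)))
cn=max(cv2.findContours(mm,0,1)[0],key=cv2.contourArea)
r=cv2.minAreaRect(ray_plane(d,cn.reshape(-1,2),0.1)[:,:2].astype(np.float32));print(r)
E
```

```text
[ 292  181  103   45 4177]
((0.5333293676376343, -0.0825689285993576), (0.32994598150253296, 0.15591667592525482), 89.5972671508789)
```

View pics/topc.png

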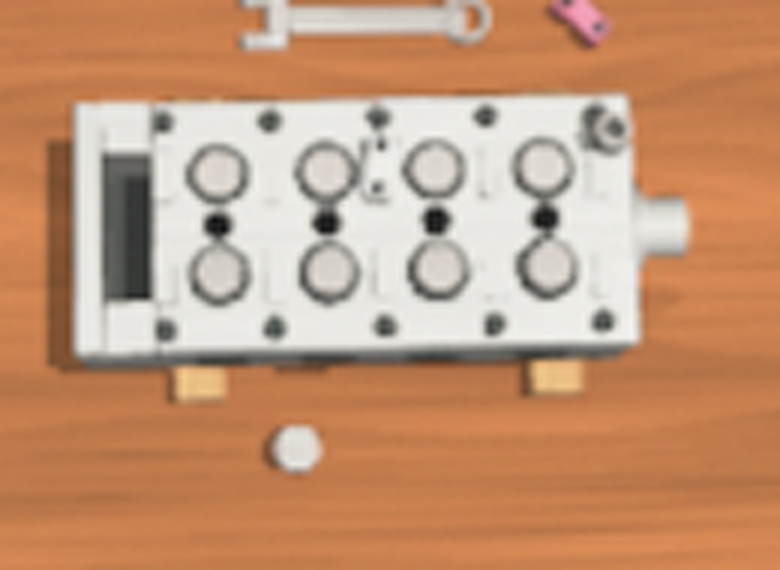

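The crop shows the chain slot at left (128,225), the lower (intake) lifters at (219,272), (329,270), (438,269) and (547,267), and the exhaust row above them. The cap is at about (378,165) and the socket at (605,130).

Run:
```python
from h import *
from rig import manip
d=dict(np.load("top0.npz"))
f=lambda a:(np.array(a,float)+.5)/6-.5+[280,165]
I=ray_plane(d,f([(219,272),(329,270),(438,269),(547,267)]),.114)
X=ray_plane(d,f([(218,172),(326,171),(435,168),(543,167)]),.106)
print(I.round(4),X.round(4))
v=I[0]-I[3];print(np.hypot(*v[:2]),np.degrees(np.arctan2(v[1],v[0])));v=X[0]-X[3];print(np.degrees(np.arctan2(v[1],v[0])))
S=[(96,30),(32,30),(-32,30),(-96,30),(96,-30),(32,-30),(-32,-30),(-96,-30)]
A=np.array(S)/1000;B=np.r_[I,X][:,:2];a=A-A.mean(0);b=B-B.mean(0)
U,_,Vt=np.linalg.svd(a.T@b);R=(U@Vt).T;t=B.mean(0)-R@A.mean(0);print("yaw",np.degrees(np.arctan2(R[1,0],R[0,0])),np.linalg.det(R),t,"res mm",((A@R.T+t-B)*1e3).round(1))
T=A[:4]@R.T+t;print("targets",T.round(4))
from scipy.spatial.transform import Rotation as Ro
s=manip.get_state();M=Ro.from_quat(np.roll(s["ee_rot"],-1)).as_matrix();print("tool axes cols",M.round(3))
for q in T: print((M.T@(np.r_[q,.2]-s["position"])*100).round(2))
```

```text
[[ 0.5075 -0.0026  0.114 ]
 [ 0.507  -0.0663  0.114 ]
 [ 0.5059 -0.1294  0.114 ]
 [ 0.5054 -0.1927  0.114 ]] [[ 0.5681 -0.0033  0.106 ]
 [ 0.567  -0.0668  0.106 ]
 [ 0.5671 -0.1308  0.106 ]
 [ 0.5661 -0.1943  0.106 ]]
0.1901279264765254 89.37778158789301
89.38497963761631
yaw 89.33897438695381 0.9999999999999994 [ 0.53675967 -0.09828136] res mm [[ 0.4  0.6]
 [ 0.1  0.4]
 [ 0.5 -0.5]
 [ 0.2 -1.2]
 [-0.2  0.7]
 [ 0.1  0.1]
 [-0.7  0.2]
 [-0.4 -0.3]]
targets [[ 0.5079 -0.0019]
 [ 0.5071 -0.0659]
 [ 0.5064 -0.1299]
 [ 0.5057 -0.1939]]
tool axes cols [[-0.001  0.308  0.951]
 [-0.002  0.951 -0.308]
 [-1.    -0.002 -0.   ]]
[  3.11 -42.    48.39]
[  3.12 -48.12  50.29]
[  3.13 -54.23  52.19]
[  3.14 -60.34  54.09]
```

```bash
python3 -m creep '{"delta_pos":[[0,-2,2.3],[0,-5,5.8],[0.2,-8.2,9.5],[0.5,-11.4,13.2],[0.8,-14.6,16.9],[1.1,-17.8,20.6],[1.4,-21,24.3],[1.7,-24.2,28],[2,-27.4,31.7],[2.3,-30.6,35.4]],"dr":[[0,0,0],[0,0,0],[0,0,0],[0,0,0],[0,0,0],[0,0,0],[0,0,0],[0,0,0],[0,0,0],[0,0,0]]}' -1 20
python3 -m creep '{"delta_pos":[[0.2,-3.2,3.6],[0.4,-6.2,7.1],[0.6,-8.9,10.2],[0.8,-11,12.6],[0.8,-11.4,13],[0.8,-11.4,13],[0.8,-11.4,13]],"dr":[[0,0,0],[0,0,0],[0,0,0],[0,0,0],[0,0,0],[0,0,0],[0,0,0]]}'
python3 - <<'E'
from h import *
from rig import manip
d=manip.get_image("wrist");np.savez("w1.npz",**d)
T=[[ 0.5079,-0.0019,.114],[ 0.5071,-0.0659,.114],[ 0.5064,-0.1299,.114],[0.5057,-0.1939,.114]]
im=d["pixels"].copy();uv=project(d,T);print(uv)
for u in uv: cv2.drawMarker(im,tuple(int(x) for x in u.round()),(0,0,255),0,12,1)
cv2.imwrite("pics/w1.png",im);s=manip.get_state();print(s)
for u in uv:
    if 0<u[0]<639 and 0<u[1]<399: print(d["depth"][int(u[1]),int(u[0])])
E
```

```text
clock: 1.1
position: [0.42, 0.1452, 0.2081]
ee_rot: [0.698, 0.11, 0.698, -0.11]
contact_force: [1.2, 0.7, -0.2]
width: 0.0002
clock: 1.8
position: [0.5073, -0.0006, 0.2]
ee_rot: [0.698, 0.11, 0.699, -0.11]
contact_force: [0.2, -0.4, -0.8]
width: 0.0002
[[320.41873176 206.69804594]
 [247.52843115 227.89438409]
 [179.51418834 247.74556625]
 [117.05031117 265.93867949]]
{'clock': 1.85, 'qpos': array([-1.38317171e-01,  1.95280439e-01,  1.69565801e+00,  6.89129640e-04,
        1.25171857e+00, -1.39756103e+00]), 'qd': array([ 0.00960017, -0.00768563,  0.00044761, -0.00389206, -0.00176432,
       -0.00071239]), 'effort': array([-5.07958643e-01, -3.51725471e+01, -2.35679805e+01, -3.08702665e-02,
       -2.25898070e-02,  1.95532011e-03]), 'position': array([ 5.07298720e-01, -3.09041395e-04,  2.00179857e-01]), 'ee_rot': array([ 0.6981524 ,  0.11000579,  0.69891298, -0.10955638]), 'contact_force': array([-0.07448693, -0.35526839,  0.80809843]), 'moment': array([-0.00518147, -0.02570833,  0.00841269]), 'width': -0.0002877373985326533}
0.24231574
0.24932943
0.25517213
0.2604242
```

View pics/w1.png

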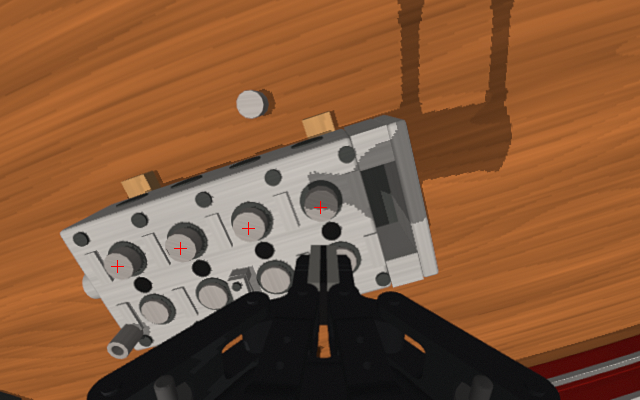

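The wrist view confirms the raised row is on the spare's side. The crosses fall on lifters 1 to 4 at (320,207), (248,228), (180,248) and (117,266). I'll refine the tops from depth.

Run:
```python
from h import *
d=dict(np.load("w1.npz"));K=d["intrinsics"];R=cv2.Rodrigues(d["rvec"])[0];t=d["tvec"].ravel()
v,u=np.mgrid[:400,:640];p=cv2.undistortPoints(np.stack([u,v],-1).reshape(-1,1,2).astype(float),K,np.array([float(d["k1"]),0,0,0])).reshape(-1,2)
P=(np.c_[p,np.ones(len(p))]*d["depth"].reshape(-1,1)-t)@R
T=np.array([[ 0.5079,-0.0019],[ 0.5071,-0.0659],[ 0.5064,-0.1299],[0.5057,-0.1939]])
ring=P[(abs(P[:,0]-.538)<.07)&(abs(P[:,1]+.1)<.12)&(abs(P[:,2]-.1)<.004)];print("deck",np.median(ring[:,2]))
for q in T:
    n=np.hypot(*(P[:,:2]-q).T);s=P[(n<.024)&(P[:,2]>.1085)&(P[:,2]<.122)]
    c,r=cv2.minEnclosingCircle(s[:,:2].astype(np.float32));print(len(s),np.array(c).round(4),round(r,4),s[:,:2].mean(0).round(4),np.median(s[n[(n<.024)&(P[:,2]>.1085)&(P[:,2]<.122)]<.008][:,2]))
```

```text
deck 0.09977091997527143
880 [ 0.5073 -0.0021] 0.0139 [ 0.5065 -0.0017] 0.11384598663866073
823 [ 0.5069 -0.0655] 0.0143 [ 0.5065 -0.0646] 0.1127945028410197
807 [ 0.5066 -0.1292] 0.0145 [ 0.5056 -0.1279] 0.11430479551892642
734 [ 0.5059 -0.1932] 0.0146 [ 0.5053 -0.1912] 0.11398284605194012
```

```bash
python3 -m creep '{"delta_pos":[[1.5,-0.14,0.06],[4,-0.14,0.06],[6.3,-0.14,0.06],[7.7,-0.14,0.06],[8.1,-0.14,0.06],[8.3,-0.14,0.06],[8.5,-0.14,0.06],[8.7,-0.14,0.06],[8.8,-0.14,0.06],[8.8,-0.14,0.06]],"dr":[[0,0,0],[0,0,0],[0,0,0],[0,0,0],[0,0,0],[0,0,0],[0,0,0],[0,0,0],[0,0,0],[0,0,0]]}'
python3 -m creep '{"delta_pos":[[0.1,0,0],[0.2,0,0],[0.3,0,0],[0.4,0,0],[0.5,0,0],[0.55,0,0],[0.55,0,0],[0.55,0,0]],"dr":[[0,0,0],[0,0,0],[0,0,0],[0,0,0],[0,0,0],[0,0,0],[0,0,0],[0,0,0]]}'
```

```text
clock: 2.85
position: [0.509, -0.0027, 0.1131]
ee_rot: [0.699, 0.11, 0.698, -0.11]
contact_force: [-0.0, 0.4, 3.9]
width: -0.0004
clock: 3.65
position: [0.5085, -0.0032, 0.1067]
ee_rot: [0.699, 0.11, 0.698, -0.11]
contact_force: [1.3, 1.5, 3.1]
width: -0.0001
```

```bash
python3 -m creep '{"delta_pos":[[0.05,0,0],[0.1,0,0],[0.1,0,0],[0.1,0,0]],"dr":[[0,0,0],[0,0,0],[0,0,0],[0,0,0]]}'
python3 -m creep '{"delta_pos":[[0.05,0,0],[0.1,0,0],[0.1,0,0],[0.1,0,0]],"dr":[[0,0,0],[0,0,0],[0,0,0],[0,0,0]]}'
```

```text
clock: 4.05
position: [0.5085, -0.0031, 0.106]
ee_rot: [0.699, 0.11, 0.698, -0.11]
contact_force: [1.6, 1.3, 5.1]
width: -0.0002
clock: 4.45
position: [0.5085, -0.0032, 0.1054]
ee_rot: [0.699, 0.11, 0.698, -0.11]
contact_force: [0.7, 1.4, 7.3]
width: -0.0
```

```bash
python3 -m creep '{"delta_pos":[[0.05,0,0],[0.1,0,0],[0.1,0,0],[0.1,0,0]],"dr":[[0,0,0],[0,0,0],[0,0,0],[0,0,0]]}'; python3 -c "
from rig import manip
s=manip.get_state();print(s['position'],s['contact_force'])"
```

```text
clock: 4.85
position: [0.5085, -0.0032, 0.1048]
ee_rot: [0.699, 0.11, 0.698, -0.11]
contact_force: [0.2, 1.0, 9.1]
width: 0.0001
[ 0.50854893 -0.00315702  0.10478808] [0.21745509 0.98922466 9.06399564]
```

Lifter 1 is home: force rose with the valve-spring slope to 9 N at z ≈ 0.105. Next is lifter 3.

```bash
python3 -m creep '{"delta_pos":[[-1,0,0],[-3,0,0],[-3,-2.5,0.8],[-3,-7,2.2],[-3,-10.8,3.35],[-3,-12.1,3.77],[-3,-12.1,3.77],[-2,-12.1,3.77],[-1.3,-12.1,3.77],[-1.2,-12.1,3.77]],"dr":[[0,0,0],[0,0,0],[0,0,0],[0,0,0],[0,0,0],[0,0,0],[0,0,0],[0,0,0],[0,0,0],[0,0,0]]}'
python3 -m creep '{"delta_pos":[[0.1,0,0],[0.2,0,0],[0.3,0,0],[0.4,0,0],[0.5,0,0],[0.6,0,0],[0.7,0,0],[0.8,0,0],[0.9,0,0],[0.9,0,0]],"dr":[[0,0,0],[0,0,0],[0,0,0],[0,0,0],[0,0,0],[0,0,0],[0,0,0],[0,0,0],[0,0,0],[0,0,0]]}'
python3 -m creep '{"delta_pos":[[0.05,0,0],[0.1,0,0],[0.1,0,0],[0.1,0,0]],"dr":[[0,0,0],[0,0,0],[0,0,0],[0,0,0]]}'
python3 -m creep '{"delta_pos":[[0.05,0,0],[0.1,0,0],[0.1,0,0],[0.1,0,0]],"dr":[[0,0,0],[0,0,0],[0,0,0],[0,0,0]]}'
```

```text
clock: 5.85
position: [0.5061, -0.128, 0.1145]
ee_rot: [0.698, 0.11, 0.7, -0.109]
contact_force: [0.2, -0.3, 0.3]
width: -0.0003
clock: 6.85
position: [0.5073, -0.13, 0.1066]
ee_rot: [0.699, 0.11, 0.698, -0.11]
contact_force: [-0.5, 1.7, 0.5]
width: -0.0001
clock: 7.25
position: [0.5073, -0.13, 0.106]
ee_rot: [0.699, 0.11, 0.698, -0.11]
contact_force: [-0.9, 1.0, 5.2]
width: 0.0003
clock: 7.65
position: [0.5073, -0.13, 0.1054]
ee_rot: [0.699, 0.11, 0.698, -0.11]
contact_force: [-1.5, 1.8, 8.0]
width: 0.0002
```

```bash
python3 -m creep '{"delta_pos":[[0.05,0,0],[0.1,0,0],[0.1,0,0],[0.1,0,0]],"dr":[[0,0,0],[0,0,0],[0,0,0],[0,0,0]]}'
python3 -m creep '{"delta_pos":[[-1,0,0],[-3,0,0],[-3,-1.5,0.45],[-3,-4.5,1.35],[-3,-6.1,1.8],[-3,-6.1,1.8],[-2,-6.1,1.8],[-1.4,-6.1,1.8],[-1.2,-6.1,1.8],[-1.2,-6.1,1.8]],"dr":[[0,0,0],[0,0,0],[0,0,0],[0,0,0],[0,0,0],[0,0,0],[0,0,0],[0,0,0],[0,0,0],[0,0,0]]}'
python3 -m creep '{"delta_pos":[[0.1,0,0],[0.2,0,0],[0.3,0,0],[0.4,0,0],[0.5,0,0],[0.6,0,0],[0.7,0,0],[0.8,0,0],[0.9,0,0],[0.9,0,0]],"dr":[[0,0,0],[0,0,0],[0,0,0],[0,0,0],[0,0,0],[0,0,0],[0,0,0],[0,0,0],[0,0,0],[0,0,0]]}'
python3 -m creep '{"delta_pos":[[0.05,0,0],[0.1,0,0],[0.15,0,0],[0.2,0,0],[0.2,0,0],[0.2,0,0]],"dr":[[0,0,0],[0,0,0],[0,0,0],[0,0,0],[0,0,0],[0,0,0]]}'
python3 -m creep '{"delta_pos":[[0.05,0,0],[0.1,0,0],[0.1,0,0],[0.1,0,0]],"dr":[[0,0,0],[0,0,0],[0,0,0],[0,0,0]]}'
```

```text
clock: 8.05
position: [0.5073, -0.13, 0.1048]
ee_rot: [0.699, 0.11, 0.698, -0.11]
contact_force: [-2.7, 2.1, 9.2]
width: 0.0002
clock: 9.05
position: [0.5049, -0.1923, 0.115]
ee_rot: [0.698, 0.11, 0.699, -0.11]
contact_force: [-0.0, 0.3, -0.6]
width: 0.0005
clock: 10.05
position: [0.5055, -0.1933, 0.1066]
ee_rot: [0.699, 0.11, 0.698, -0.11]
contact_force: [0.4, 1.3, 2.0]
width: 0.0002
clock: 10.65
position: [0.5055, -0.1933, 0.1055]
ee_rot: [0.699, 0.11, 0.698, -0.11]
contact_force: [-0.5, 2.7, 7.3]
width: 0.0004
clock: 11.05
position: [0.5055, -0.1933, 0.1049]
ee_rot: [0.699, 0.11, 0.698, -0.11]
contact_force: [-0.6, 3.0, 9.8]
width: 0.0001
```

```bash
python3 -m creep '{"delta_pos":[[-1,0,0],[-3,0,0],[-3,2.5,-0.8],[-3,7,-2.2],[-3,10.8,-3.35],[-3,12.2,-3.79],[-3,12.2,-3.79],[-2,12.2,-3.79],[-1.3,12.2,-3.79],[-1.2,12.2,-3.79]],"dr":[[0,0,0],[0,0,0],[0,0,0],[0,0,0],[0,0,0],[0,0,0],[0,0,0],[0,0,0],[0,0,0],[0,0,0]]}'
python3 -m creep '{"delta_pos":[[0.1,0,0],[0.2,0,0],[0.3,0,0],[0.4,0,0],[0.5,0,0],[0.6,0,0],[0.7,0,0],[0.8,0,0],[0.9,0,0],[0.9,0,0]],"dr":[[0,0,0],[0,0,0],[0,0,0],[0,0,0],[0,0,0],[0,0,0],[0,0,0],[0,0,0],[0,0,0],[0,0,0]]}'
python3 -m creep '{"delta_pos":[[0.05,0,0],[0.1,0,0],[0.15,0,0],[0.2,0,0],[0.2,0,0],[0.2,0,0]],"dr":[[0,0,0],[0,0,0],[0,0,0],[0,0,0],[0,0,0],[0,0,0]]}'
python3 -m creep '{"delta_pos":[[0.05,0,0],[0.1,0,0],[0.1,0,0],[0.1,0,0]],"dr":[[0,0,0],[0,0,0],[0,0,0],[0,0,0]]}'
```

```text
clock: 12.05
position: [0.5059, -0.0666, 0.1142]
ee_rot: [0.697, 0.111, 0.699, -0.111]
contact_force: [-0.3, -0.6, 0.7]
width: 0.0002
clock: 13.05
position: [0.5071, -0.0655, 0.1067]
ee_rot: [0.699, 0.11, 0.698, -0.11]
contact_force: [-0.4, -2.3, 3.3]
width: -0.0003
clock: 13.65
position: [0.5071, -0.0655, 0.1054]
ee_rot: [0.699, 0.11, 0.698, -0.11]
contact_force: [-0.9, -1.5, 7.9]
width: 0.0004
clock: 14.05
position: [0.5072, -0.0655, 0.1048]
ee_rot: [0.699, 0.11, 0.698, -0.11]
contact_force: [-1.5, -2.1, 10.4]
width: -0.0003
```

All four pressed to the spring. I'll retreat upward, shift towards the slot end, and check with the wrist and top cameras.

```bash
python3 -m creep '{"delta_pos":[[-1,0,0],[-3,0,0],[-6,0,0],[-9,2,-0.6],[-10,5,-1.6],[-10,6.5,-2.2],[-10,6.5,-2.2],[-10,6.5,-2.2],[-10,6.5,-2.2]],"dr":[[0,0,0],[0,0,0],[0,0,0],[0,0,0],[0,0,0],[0,0,0],[0,0,0],[0,0,0],[0,0,0]]}'
python3 - <<'E'
from h import *
from rig import manip
d=manip.get_image("wrist");cv2.imwrite("pics/w2.png",d["pixels"]);R=cv2.Rodrigues(np.array(d["rvec"]))[0];t=np.array(d["tvec"]).ravel()
v,u=np.mgrid[:400,:640];p=cv2.undistortPoints(np.stack([u,v],-1).reshape(-1,1,2).astype(float),d["intrinsics"],np.array([float(d["k1"]),0,0,0])).reshape(-1,2)
P=(np.c_[p,np.ones(len(p))]*d["depth"].reshape(-1,1)-t)@R
ring=P[(abs(P[:,0]-.538)<.07)&(abs(P[:,1]+.1)<.12)&(abs(P[:,2]-.1)<.004)];print("deck",np.median(ring[:,2]))
for q in np.array([[ 0.5075,-0.0019],[ 0.507,-0.0657],[ 0.5064,-0.1295],[0.5057,-0.1935],[.567,-.1308],[.566,-.1943]]):
    n=np.hypot(*(P[:,:2]-q).T)<.008;print(n.sum(),np.median(P[n,2]).round(4))
a=np.load("top0.npz")["pixels"];b=manip.get_image("top")["pixels"]
cv2.imwrite("pics/cmp.png",np.vstack([cv2.resize(x[140:260,270:410],None,fx=4.5,fy=2.5*1.0) for x in (a,b)]))
print(manip.get_state()["contact_force"])
E
```

```text
clock: 14.95
position: [0.5056, 0.0028, 0.2032]
ee_rot: [0.698, 0.11, 0.699, -0.11]
contact_force: [0.1, 0.7, -0.2]
width: 0.0001
deck 0.09977622334461632
709 0.2402
238 0.1055
214 0.1054
182 0.1053
171 0.1053
158 0.1053
[-0.32651425 -0.36093294  0.37598409]
```

View pics/w2.png

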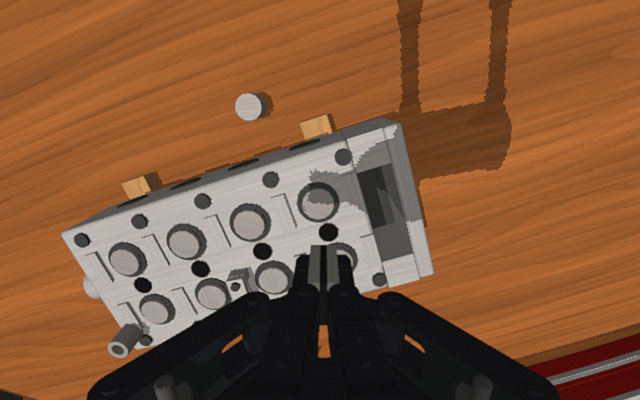

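The intake lifters at (317,202), (250,222), (187,240) and (127,260) now sit as low as the exhaust row. The cap, socket and spare look unmoved. The lifter 1 reading was polluted by the fingers overhead, so I'll recheck it and then hand in.

Run:
```python
from h import *
from rig import manip
d=manip.get_image("wrist");R=cv2.Rodrigues(np.array(d["rvec"]))[0];t=np.array(d["tvec"]).ravel()
v,u=np.mgrid[:400,:640];p=cv2.undistortPoints(np.stack([u,v],-1).reshape(-1,1,2).astype(float),d["intrinsics"],np.array([float(d["k1"]),0,0,0])).reshape(-1,2)
P=(np.c_[p,np.ones(len(p))]*d["depth"].reshape(-1,1)-t)@R
n=(np.hypot(*(P[:,:2]-[.5075,-.0019]).T)<.009)&(P[:,2]<.13);z=np.median(P[n,2]);print(n.sum(),z,manip.get_state()["clock"])
if n.sum()>100 and abs(z-.1055)<.0007: manip.sign_off();print("signed off")
```

```text
326 0.10545618715728325 15.1
the job is handed in; nothing more can be done
signed off
```

I pressed the four raised lifters home in the order 1-3-4-2, using the shut fingertips, and handed the job in at about 15 s of the 42 s allowed.

- **Force:** each press ended at 9 to 10 N, on the valve-spring slope, so each lifter had reached its seat.
- **Height after release:** wrist-camera depth puts all four tops at 0.1053–0.1055 m, level with the exhaust lifters (0.1053 m). That is about 5.6 mm above the measured deck, against the nominal 6 mm, a gap well within the camera calibration.
- **Bad reading:** the first check of lifter 1 gave 0.240 m because the fingers were in the way. With those points filtered out it read 0.1055 m.
- **Loose parts:** the cap, socket and spare look unmoved by eye in the last wrist picture. I made a before/after top-view comparison but did not look at it, so the wrench, oil bottle, tin and driver were not rechecked. The tool did not pass near any of them.

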